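Shut the marked solvent valve under the sliding cover

ROBOT

A 6-joint arm with a two-finger parallel gripper is mounted at the origin on the work surface. World frame = base frame: x ahead of the robot, y to its left, z up, the work surface at z = 0. Lengths are in m, angles in rad, forces in N, time in s.
With the tool pointing down it reaches from about 0.425 to 0.95 m from the base axis. Payload 3.5 kg.
Tool frame: the origin (TCP) lies on the centre line of the jaws, within the pads' length; the fingertips stand 11 mm ahead of it and the grasp point (between the pads) lies 8 mm behind it; z points along the fingers, y is the line along which they close (so a half turn about z gives the same grasp; the last joint's range is limited). The gripper opens to 85 mm and grips with 20 to 120 N. Pads are 22 mm wide; open, the fingers measure 114 mm over their backs; the gripper's body (76 mm by 85 mm) begins 54 mm behind the grasp point. The pads swing forward as they close: fully open they stand 13 mm farther back than shut.
Start: joints at [1.115, 0.286, 1.577, -0, 1.279, -0.15], TCP at [0.203, 0.644, 0.242] pointing down, gripper open.
Joint ranges: [-2.77, 2.77], [-0.9, 2.22], [0.21, 2.48], [-1.53, 4.67], [0.24, 2.81], [-2.84, 2.84]. Speed limits (rad/s): [2.79, 2.79, 3.14, 3.14, 3.14, 3.14].

INTERFACE

Orientations are given as a unit quaternion [x, y, z, w].
In Python, from plant import ctrl gives the robot as it stands.
- The arm moves only by the tool step_arm, never from a script. Its argument "motion" is a list of rows, each an object with "offset": the shift along the tool's x, y, z in m, a list of three; "twist": the turn about the tool's z in degrees. A call has 1 to 12 rows; each row is the pose to reach, as a shift and turn from the pose commanded when the call began, along the tool's axes at that moment; what a row does not reach only later rows make up. A row lasts 1/10 s, in which the tool goes at most 50 mm and 8.59 degrees, less where a joint would pass 70% of its speed; a pose out of reach is approached as far as the arm can. A call with a gripper value outside its range is refused whole. "gripper" is the finger opening in m, from 0 to 0.0854, set as the call begins (left out, the last holds). The fingers move at their own pace and stop on an object; "grip_force" is the grip in N (left out, the last holds). Time passes only in rows, so rows that repeat a pose let the fingers close. It gives the time, the measured TCP pose, the force, the opening and the grip force at its end, in the units of the state.
- ctrl.get_state(): the state, without advancing time (a new reading comes with each control period).
- ctrl.read_camera(name): name is "scene" or "top"; returns the picture (420x560x3 uint8, blue, green, red); there is no depth.
- ctrl.calibration(name): a dict with "fx", "fy", "cx", "cy" (pixels), "cam_to_world" (4x4, takes a point from camera to world coordinates). Camera axes: x right, y up, looking along -z (the intrinsics and any distortion apply to the point x, -y, -z); pixel columns grow to the right and rows downward; lengths in m; the calibration is good to about 2 mm. A picture is of the moment at which its call begins. calibration takes no time and is no camera call.
- ctrl.sign_off(): hands the job in; it is judged then, once.
The state is a dict: "time": time; "qpos": joint angles; "dq": joint speeds; "joint_efforts": joint torques, N m; "eef_pos": TCP position; "tcp_rot": TCP orientation; "contact_force": force on the tool from outside, world axes, zero at the start; "wrist_torque": the same for the moment, N m; "opening": opening from 0.0 (shut) to 1.0 (fully open); "finger_force": force on a finger pad.
Only numpy, scipy, OpenCV 4.12 (cv2) and the standard library are available. Lean on these libraries where they do the work, as an engineer would, in place of code of your own. Each camera call takes 0.05 s, during which the arm holds its last target. There are 200 camera calls.

TASK

On the grey solvent manifold box, push the flat white cover away from the robot side, back over the box's closed far half until it meets the far stop, so that the two valve levers show. Then push the lever of the marked valve, the one with the large round disc on its hub, clockwise through its quarter turn until it is fully shut, square across its pipe. Only push with the fingertips: do not lift the cover, leave the other valve as it is, and do not disturb the bottle, jar and wrench beside the box.

Things in the scene. Friction and masses are not known exactly. Their poses are not given: they have to be found in the camera images.
- box: Fixed grey box 340 x 376 x 100 mm; origin under its centre on the bench; x points away from the robot side, y left, z up. Near half: open well, x -160..-10, y -160..160 mm, floor at 6 mm. Far half: closed deck 88 mm high. Side walls 90 mm high carry the cover; rims at y = +-176 mm, 100 mm high, guide it. Near lip x -170..-164, 97 mm high; far stop face at x = 160 mm, 100 mm high.
- cover: Loose white plate 165 (x) x 344 (y) x 8 mm on the box walls, 0.45 kg, a few N to slide. Origin: centre of its underside (90 mm above bench); axes as box. A grey raised panel 100 (x) x 140 (y) mm stands 16 mm above the plate's middle; push its upright near face (cover x = -50 mm). Its origin starts at box x = -77..-67 mm, over the well; against the far stop it is at box x = 77.5 mm.
- marked_pivot (a point): Marked valve: on its pivot axis, at lever-top height (78 mm above bench), axes as box. A flat aluminium disc, diameter 40, 4 mm thick, tops its hub (to 82 mm). Two like valves stand in the well at box x = -50 mm, y = -75 and 65 mm, either way round. Each has a pipe along box x under its lever (top 43 mm above bench) and a body under the hub (top 51 mm).
- marked_tip (a point): Tip of the marked valve's lever, centred on its top edge. The lever is a black bar 14 mm wide and 16 mm thick (its top 78 mm and its underside 62 mm above the bench), running level from its pivot to its tip 75 mm away. 
- marked (a joint): Turn of the marked lever: 0 = open, lever along the pipe pointing to -x of the box (robot side); grows clockwise seen from above to pi/2 = fully shut at a hard stop, lever pointing to +y of the box. Starts at 0 to 0.25; stays where it is left; about 2 N at the tip turns it.
- plain_pivot (a point): Pivot of the other valve, built alike, with only a small 12 mm bolt head on its hub in place of the disc. Axes as the box's.
- plain_tip (a point): Tip of the other valve's lever, centred on its top edge; leave it as it is. The lever is a black bar 14 mm wide and 16 mm thick (its top 78 mm and its underside 62 mm above the bench), running level from its pivot to its tip 75 mm away. It starts turned 0 to 0.25 rad from the pipe, open, like the marked one.
- bottle: Loose glass bottle with a white cap, 60 mm in diameter, 115 mm high, standing on the bench by the box's right (-y) side. Origin under its centre.
- jar: Loose small amber jar with a black cap, 40 mm in diameter, 60 mm high, standing on the bench by the box's left (+y) side. Origin under its centre.
- wrench: Loose steel wrench about 150 mm long, lying on the bench beyond the jar at the box's left side. Origin under its middle.

How it is judged:
By the outcome, as a careful person would: the job done as asked, in the order asked, and still so for the second after the job is handed in, with the robot touching nothing.
It also fails if it takes over 51 s, if anything falls off the work surface, if the arm or the gripper's body presses on something with over 40 N, if the wrist force passes 120 N, or if a joint passes its speed limit or range.

## Working session

There is one attempt and no reset: what is moved stays moved. The work goes in short steps, Python scripts to look and compute and a tool call to move; the robot and the scene stay as the last step left them, time stands still between calls to the robot, and variables do not carry over. Pictures are saved under pics/ and viewed, at most 10 in all, crops included, and the job is handed in when it is done.

Besides the shell and the picture viewer there is one more tool, called after "Emit:" as name(argument=value, ...), one argument or row to a line, values as JSON. step_arm: Moves the arm, as the interface text tells. Its arguments: {"type":"object","properties":{"motion":{"type":"array"},"gripper":{"type":"number"},"grip_force":{"type":"number"}},"required":["motion"]}

```bash
mkdir -p pics
python3 - <<'E'
from plant import ctrl
import cv2,numpy as np
np.set_printoptions(precision=4,suppress=True)
for n in("scene","top"):
    cv2.imwrite(f"pics/{n}0.png",ctrl.read_camera(n)); print(ctrl.calibration(n))
s=ctrl.get_state();print(s)
E
```

```text
{'fx': 506.5224523191428, 'fy': 506.5224523191428, 'cx': 279.333209342802, 'cy': 206.50093600086126, 'cam_to_world': array([[ 0.234 , -0.6995,  0.6752,  1.3475],
       [ 0.972 ,  0.1544, -0.1769, -0.1333],
       [ 0.0195,  0.6978,  0.7161,  0.8565],
       [ 0.    ,  0.    ,  0.    ,  1.    ]])}
{'fx': 406.29833335635465, 'fy': 406.29833335635465, 'cx': 284.94778551316466, 'cy': 205.67791007916298, 'cam_to_world': array([[-0.0283,  0.9807, -0.1935,  0.4178],
       [-0.9996, -0.026 ,  0.0144,  0.0488],
       [ 0.0091,  0.1938,  0.981 ,  1.0527],
       [ 0.    ,  0.    ,  0.    ,  1.    ]])}
{'time': 0.1, 'qpos': array([ 1.115 ,  0.2871,  1.5781, -0.    ,  1.2786, -0.15  ]), 'dq': array([-0.0008, -0.0012, -0.0025,  0.0001,  0.0021,  0.0006]), 'joint_efforts': array([  0.0014, -40.7298, -29.3702,  -0.0001,   0.0034,   0.    ]), 'eef_pos': array([0.2029, 0.6432, 0.241 ]), 'tcp_rot': array([ 0.1523,  0.9883, -0.0011, -0.0003]), 'contact_force': array([ 0.7224, -0.7044,  0.4321]), 'wrist_torque': array([-0.0471, -0.0382, -0.0001]), 'finger_force': 0.0, 'opening': 1.0024051724911507}
```

View pics/top0.png

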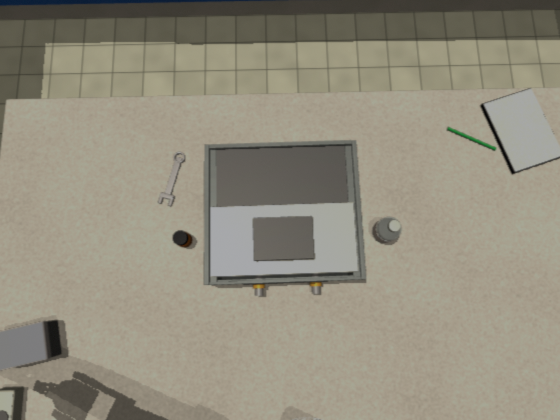

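View pics/scene0.png

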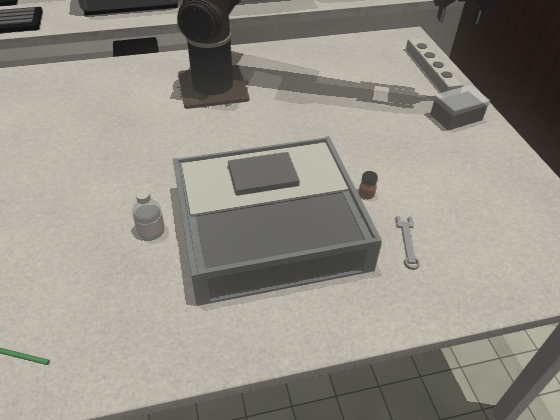

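The top picture shows the box upright with outer rim corners at about (205,145), (355,141), (364,283) and (206,284), and the raised panel at (253..313, 217..260). In the scene view, the bottle is at the left and the jar and wrench at the right. I'll enlarge this to get the corners more exactly.

Run:
```python
import cv2
a=cv2.imread("pics/top0.png")[132:300,195:375]
cv2.imwrite("pics/top0c.png",cv2.convertScaleAbs(cv2.resize(a,None,fx=3.5,fy=3.5,interpolation=cv2.INTER_CUBIC),alpha=1.5,beta=30))
```

```text
(no output)
```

View pics/top0c.png

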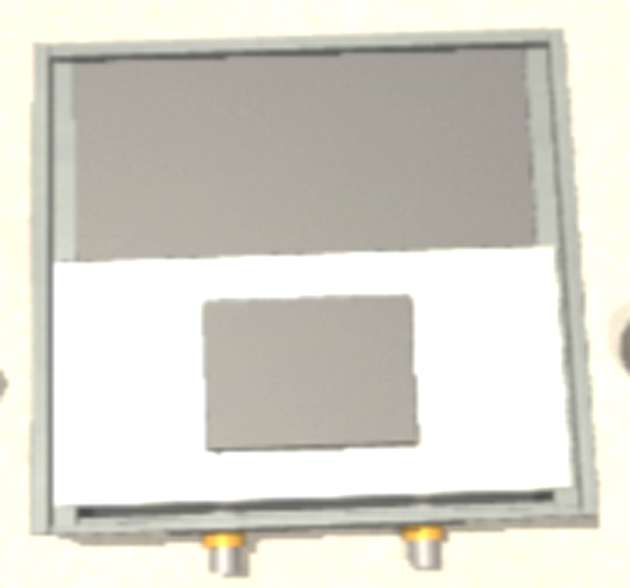

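```bash
cat > h.py <<'E'
import numpy as np, cv2
from scipy.optimize import least_squares
from scipy.spatial.transform import Rotation as R
from plant import ctrl
np.set_printoptions(precision=4,suppress=True)
def proj(c,P):
    T=np.linalg.inv(c["cam_to_world"]); q=np.asarray(P)@T[:3,:3].T+T[:3,3]
    return np.c_[c["cx"]+c["fx"]*q[:,0]/-q[:,2], c["cy"]-c["fy"]*q[:,1]/-q[:,2]]
def ray(c,uv,z):
    M=c["cam_to_world"]; d=M[:3,:3]@[(uv[0]-c["cx"])/c["fx"],-(uv[1]-c["cy"])/c["fy"],-1]
    return M[:3,3]+d*(z-M[2,3])/d[2]
def b2w(p,b):
    x,y,t=b; p=np.atleast_2d(p).astype(float); c,s=np.cos(t),np.sin(t)
    return np.c_[x+c*p[:,0]-s*p[:,1], y+s*p[:,0]+c*p[:,1], p[:,2]]
E
python3 - <<'E'
from h import *
c=ctrl.calibration("top")
box=[((36,45),(.17,.188,.1)),((563,30),(.17,-.188,.1)),((33,532),(-.17,.188,.1)),((598,522),(-.17,-.188,.1)),((53,58),(.16,.176,.1)),((549,45),(.16,-.176,.1))]
cov=[((204,301),(.05,.07,.114)),((412,296),(.05,-.07,.114)),((417,444),(-.05,-.07,.114)),((206,450),(-.05,.07,.114)),((54,262),(.0825,.172,.098)),((553,246),(.0825,-.172,.098)),((573,487),(-.0825,-.172,.098)),((53,504),(-.0825,.172,.098))]
uv=np.array([a for a,_ in box+cov])/3.5+[195,132]-.36
P=np.array([p for _,p in box+cov])
def f(v):
    Q=P.copy(); Q[6:,0]+=v[3]; Q[6:,1]+=v[4]
    return (proj(c,b2w(Q,v[:3]))-uv).ravel()
r=least_squares(f,[.6,0,0,-.07,0],loss='soft_l1');print(r.x);print(f(r.x).reshape(-1,2))
b=r.x[:3]
print("panel near face ctr",b2w([r.x[3]-.05,r.x[4],.1],b),"start", b2w([r.x[3]-.05-.05,r.x[4],.1],b))
s=ctrl.get_state();Rm=R.from_quat(s["tcp_rot"]).as_matrix();print(Rm,s["eef_pos"])
E
```

```text
[ 0.5951  0.0404  0.0023 -0.0676  0.0012]
[[-0.6807 -0.2001]
 [ 1.1751  0.1274]
 [-0.978   1.4751]
 [ 0.7035 -0.7412]
 [-0.6691 -0.1658]
 [ 0.5898 -0.1844]
 [-0.3861 -0.4105]
 [-0.0804 -0.6951]
 [ 0.3898 -0.0976]
 [-0.2949  0.0326]
 [ 0.0305 -0.3397]
 [ 0.9246  0.1816]
 [-0.2979  0.8101]
 [-0.0415  0.5188]]
panel near face ctr [[0.4775 0.0414 0.1   ]] start [[0.4275 0.0412 0.1   ]]
[[-0.9536  0.301  -0.001 ]
 [ 0.301   0.9536 -0.002 ]
 [ 0.0003 -0.0022 -1.    ]] [0.2029 0.6432 0.241 ]
```

```bash
cat >> h.py <<'E'
def off(W):
    s=ctrl.get_state(); Rm=R.from_quat(s["tcp_rot"]).as_matrix()
    for w in W: print(w,"->",(Rm.T@(np.array(w)-s["eef_pos"])).round(4))
    print("yaw of tool x",np.degrees(np.arctan2(Rm[1,0],Rm[0,0])),"pos",s["eef_pos"],"F",s["contact_force"],s["time"])
E
python3 -c "
from h import *
off([(.33,.47,.24),(.46,.3,.24),(.445,.041,.2)])"
```

```text
(0.33, 0.47, 0.24) -> [-0.1733 -0.1269  0.0013]
(0.46, 0.3, 0.24) -> [-0.3485 -0.2498  0.0015]
(0.445, 0.041, 0.2) -> [-0.4121 -0.5013  0.042 ]
yaw of tool x 162.48053482381926 pos [0.2029 0.6432 0.241 ] F [ 0.7224 -0.7044  0.4321] 0.1
```

Emit:
step_arm(
  motion=[
    {"offset": [-0.04, -0.03, 0], "twist": 0},
    {"offset": [-0.08, -0.058, 0], "twist": -5},
    {"offset": [-0.12, -0.087, 0], "twist": -10},
    {"offset": [-0.16, -0.116, 0], "twist": -15},
    {"offset": [-0.2, -0.145, 0], "twist": -17.5},
    {"offset": [-0.24, -0.174, 0], "twist": -17.5},
    {"offset": [-0.28, -0.203, 0], "twist": -17.5},
    {"offset": [-0.32, -0.232, 0], "twist": -17.5},
    {"offset": [-0.34, -0.275, 0.005], "twist": -17.5},
    {"offset": [-0.355, -0.32, 0.01], "twist": -17.5},
    {"offset": [-0.37, -0.365, 0.02], "twist": -17.5},
    {"offset": [-0.385, -0.41, 0.03], "twist": -17.5},
  ],
  gripper=0,
)

```text
time: 1.3
eef_pos: [0.4465, 0.135, 0.2118]
tcp_rot: [0.0, 1.0, -0.0, 0.0]
contact_force: [1.1, -0.0, -0.3]
opening: -0.002
finger_force: 0.0
```

```bash
python3 -c "
from h import *
off([(.44,.041,.2),(.44,.041,.112)])"
```

```text
(0.44, 0.041, 0.2) -> [ 0.0065 -0.094   0.0118]
(0.44, 0.041, 0.112) -> [ 0.0065 -0.094   0.0998]
yaw of tool x 179.99597722050822 pos [0.4465 0.135  0.2118] F [ 1.1489 -0.0146 -0.3047] 1.3
```

Emit:
step_arm(
  motion=[
    {"offset": [0.0045, -0.047, 0.01]},
    {"offset": [0.0075, -0.093, 0.02]},
    {"offset": [0.0075, -0.094, 0.05]},
    {"offset": [0.0075, -0.094, 0.08]},
    {"offset": [0.0075, -0.094, 0.087]},
    {"offset": [0.0075, -0.094, 0.087]},
  ],
)

```text
invalid input at $.motion[0]: expected keys offset, twist
```

Run:
```python
from h import *
off([(.44,.041,.114)])
a=ctrl.read_camera("scene")[60:300,130:430]
b=ctrl.read_camera("top")[180:310,195:375]
a=cv2.resize(a,None,fx=2,fy=2,interpolation=cv2.INTER_CUBIC)[:330,:600]; b=cv2.resize(b,(360,260),interpolation=cv2.INTER_CUBIC)
p=np.zeros((600,600,3),np.uint8);p[:330]=a;p[335:595,:360]=b;cv2.imwrite("pics/p1.png",p)
```

```text
(0.44, 0.041, 0.114) -> [ 0.0065 -0.094   0.0978]
yaw of tool x 179.99597722050822 pos [0.4465 0.135  0.2118] F [ 1.1489 -0.0146 -0.3047] 1.3
```

View pics/p1.png

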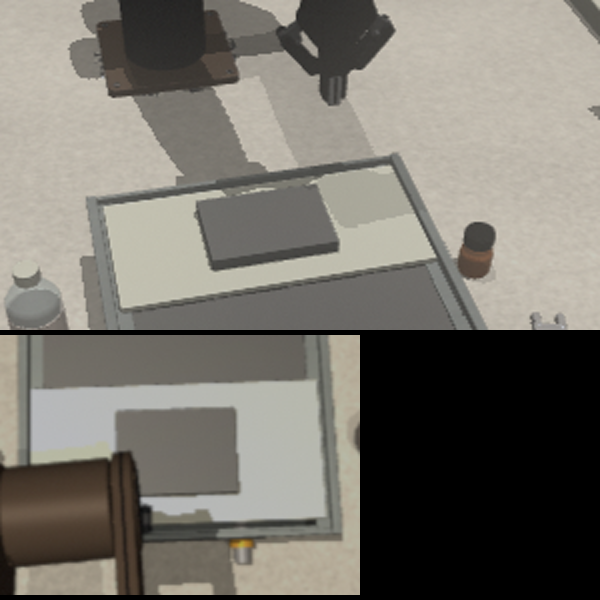

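The move was refused because it lacked a twist. The scene shows the shut fingertips at full-image pixel (296,111), still off to the side. I can use that to check the tip height while moving.

Emit:
step_arm(
  motion=[
    {"offset": [0.0045, -0.047, 0.01], "twist": 0},
    {"offset": [0.0075, -0.093, 0.02], "twist": 0},
    {"offset": [0.0075, -0.094, 0.05], "twist": 0},
    {"offset": [0.0075, -0.094, 0.08], "twist": 0},
    {"offset": [0.0075, -0.094, 0.087], "twist": 0},
    {"offset": [0.0075, -0.094, 0.087], "twist": 0},
  ],
)

```text
time: 2.0
eef_pos: [0.4384, 0.0434, 0.1242]
tcp_rot: [-0.0, 1.0, 0.0, -0.002]
contact_force: [0.1, 0.5, 0.9]
opening: -0.004
finger_force: 0.0
```

Run:
```python
from h import *
print(proj(ctrl.calibration("scene"),[(.4465,.135,.2118-d) for d in(.005,.011,.017,.024)]), "seen 296,111.5")
off([(.44,.041,.114)])
a=ctrl.read_camera("scene")[100:240,170:370]
cv2.imwrite("pics/p2.png",cv2.resize(a,None,fx=4,fy=4,interpolation=cv2.INTER_CUBIC))
```

```text
[[296.1811 107.8411]
 [296.0642 110.1021]
 [295.9482 112.3459]
 [295.8139 114.9422]] seen 296,111.5
(0.44, 0.041, 0.114) -> [-0.0016 -0.0024  0.0102]
yaw of tool x -179.98109278154922 pos [0.4384 0.0434 0.1242] F [0.1158 0.5012 0.9269] 2.0
```

View pics/p2.png

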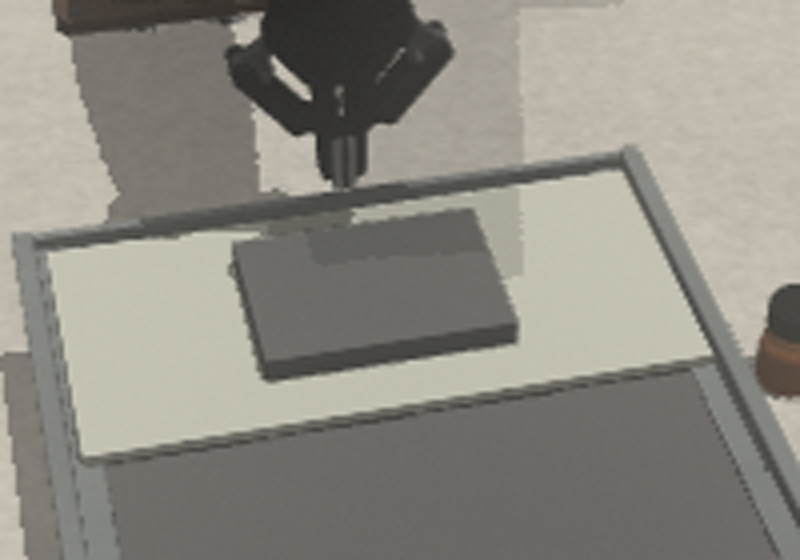

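The tip shows at full-image pixel (255,146), in front of the panel's near face and centred on it to within a few mm. Next I go down 10 mm and push.

Emit:
step_arm(
  motion=[
    {"offset": [0, 0, 0.0095], "twist": 0},
    {"offset": [-0.01, 0, 0.0095], "twist": 0},
    {"offset": [-0.02, 0, 0.0095], "twist": 0},
    {"offset": [-0.03, 0, 0.0095], "twist": 0},
    {"offset": [-0.04, 0, 0.0095], "twist": 0},
    {"offset": [-0.05, 0, 0.0095], "twist": 0},
    {"offset": [-0.06, 0, 0.0095], "twist": 0},
    {"offset": [-0.07, 0, 0.0095], "twist": 0},
    {"offset": [-0.08, 0, 0.0095], "twist": 0},
  ],
)

```text
time: 2.95
eef_pos: [0.5201, 0.0428, 0.1158]
tcp_rot: [0.0, 1.0, 0.0, -0.0]
contact_force: [-2.9, -0.6, 2.2]
opening: 0.002
finger_force: 1.7
```

Emit:
step_arm(
  motion=[
    {"offset": [-0.01, 0, 0], "twist": 0},
    {"offset": [-0.02, 0, 0], "twist": 0},
    {"offset": [-0.03, 0, 0], "twist": 0},
    {"offset": [-0.04, 0, 0], "twist": 0},
    {"offset": [-0.05, 0, 0], "twist": 0},
    {"offset": [-0.06, 0, 0], "twist": 0},
    {"offset": [-0.07, 0, 0], "twist": 0},
    {"offset": [-0.075, 0, 0], "twist": 0},
    {"offset": [-0.08, 0, 0], "twist": 0},
    {"offset": [-0.08, 0, 0], "twist": 0},
  ],
)

```text
time: 3.95
eef_pos: [0.6004, 0.0427, 0.1158]
tcp_rot: [0.0, 1.0, 0.0, 0.001]
contact_force: [-0.5, -0.7, 0.9]
opening: 0.001
finger_force: 0.0
```

Emit:
step_arm(
  motion=[
    {"offset": [-0.003, 0, 0], "twist": 0},
    {"offset": [-0.006, 0, 0], "twist": 0},
    {"offset": [-0.008, 0, 0], "twist": 0},
    {"offset": [-0.01, 0, 0], "twist": 0},
  ],
)

```text
time: 4.35
eef_pos: [0.6092, 0.0428, 0.1158]
tcp_rot: [0.0, 1.0, 0.0, -0.0]
contact_force: [-5.2, 0.6, 2.5]
opening: -0.002
finger_force: 2.6
```

Run:
```python
from h import *
off([])
a=ctrl.read_camera("scene")[100:300,160:400]
b=ctrl.read_camera("top")[132:300,195:375]
p=np.zeros((600,800,3),np.uint8)
p[:333,:400]=cv2.resize(a,(400,333),interpolation=cv2.INTER_CUBIC);p[:373,400:]=cv2.resize(b,(400,373),interpolation=cv2.INTER_CUBIC);cv2.imwrite("pics/p3.png",cv2.convertScaleAbs(p[:375],alpha=1.3))
```

```text
yaw of tool x 179.9778674443289 pos [0.6092 0.0428 0.1158] F [-5.2205  0.6332  2.4779] 4.35
```

View pics/p3.png

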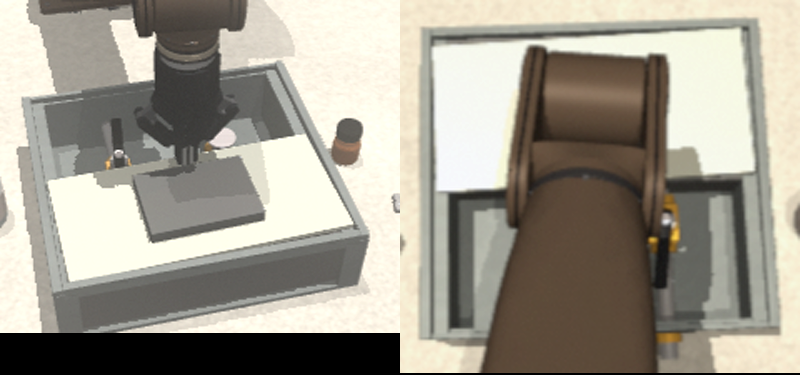

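The levers show. The disc valve is the +y one, with its disc at about (220,138) in the left panel, and the bolt-headed valve is at −y. The cover is almost at the stop, so I keep pushing until it meets it.

Emit:
step_arm(
  motion=[
    {"offset": [-0.003, 0, 0], "twist": 0},
    {"offset": [-0.005, 0, 0], "twist": 0},
    {"offset": [-0.007, 0, 0], "twist": 0},
  ],
)

```text
time: 4.75
eef_pos: [0.6147, 0.0439, 0.1157]
tcp_rot: [0.0, 1.0, 0.001, -0.003]
contact_force: [-11.5, 2.8, 6.4]
opening: -0.0
finger_force: 6.1
```

Emit:
step_arm(
  motion=[
    {"offset": [-0.002, 0, 0], "twist": 0},
    {"offset": [-0.003, 0, 0], "twist": 0},
    {"offset": [-0.003, 0, 0], "twist": 0},
  ],
)

```text
time: 5.05
eef_pos: [0.6148, 0.0439, 0.1157]
tcp_rot: [-0.0, 1.0, 0.001, -0.007]
contact_force: [-17.7, 2.8, 11.5]
opening: 0.004
finger_force: 8.5
```

Position stopped while force rose, so the cover is against the far stop. I'll back off, rise and go over the spot beside the marked lever on its −y side.

Emit:
step_arm(
  motion=[
    {"offset": [0.01, 0, 0], "twist": 0},
    {"offset": [0.02, 0, 0], "twist": 0},
    {"offset": [0.03, 0, -0.03], "twist": 0},
    {"offset": [0.07, 0, -0.06], "twist": 0},
    {"offset": [0.11, 0, -0.06], "twist": 0},
    {"offset": [0.14, 0, -0.06], "twist": 0},
    {"offset": [0.14, 0, -0.06], "twist": 0},
  ],
)

```text
time: 5.75
eef_pos: [0.4764, 0.0431, 0.1752]
tcp_rot: [0.0, 1.0, 0.0, 0.0]
contact_force: [-0.2, -0.8, 0.2]
opening: 0.003
finger_force: 0.0
```

Run:
```python
from h import *
off([])
a=ctrl.read_camera("scene");cv2.imwrite("pics/s4.png",a)
cv2.imwrite("pics/p4.png",cv2.convertScaleAbs(cv2.resize(a[120:290,170:400],(800,591),interpolation=cv2.INTER_CUBIC),alpha=1.3))
```

```text
yaw of tool x 179.9743926278541 pos [0.4764 0.0431 0.1752] F [-0.1744 -0.767   0.1713] 5.75
```

View pics/p4.png

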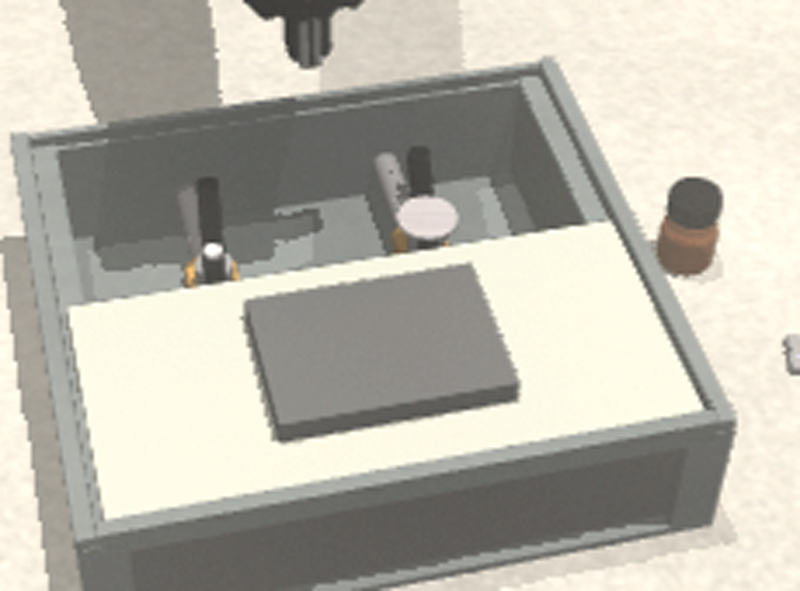

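The cover lies against the far stop. The disc centre is at crop (428,217), and the marked lever's tip top is at about (419,149). The plain bolt is at (212,250) and its tip at (208,180).

Run:
```python
from h import *
c=ctrl.calibration("scene"); k=230/800
for n,p,z in(("disc",(428,217),.082),("tip",(419,149),.078),("pbolt",(212,250),.083),("ptip",(208,180),.078),("stopL",(712,411),.1)):
    print(n,ray(c,(p[0]*k+170,p[1]*k+120),z))
b=(.5951,.0404,.0023)
print(b2w([(-.05,.065,.082),(-.05,-.075,.08)],b))
```

```text
disc [0.5505 0.1057 0.082 ]
tip [0.4801 0.118  0.078 ]
pbolt [ 0.5519 -0.0352  0.083 ]
ptip [ 0.4807 -0.0259  0.078 ]
stopL [0.7597 0.2172 0.1   ]
[[ 0.545   0.1053  0.082 ]
 [ 0.5453 -0.0347  0.08  ]]
```

Emit:
step_arm(
  motion=[
    {"offset": [-0.0135, 0.032, 0.02], "twist": 0},
    {"offset": [-0.0135, 0.032, 0.05], "twist": 0},
    {"offset": [-0.0135, 0.032, 0.08], "twist": 0},
    {"offset": [-0.0135, 0.032, 0.099], "twist": 0},
    {"offset": [-0.0135, 0.032, 0.099], "twist": 0},
  ],
)

```text
time: 6.3
eef_pos: [0.4918, 0.0748, 0.0738]
tcp_rot: [0.0, 1.0, 0.0, -0.002]
contact_force: [-0.1, -0.1, 0.4]
opening: 0.001
finger_force: 0.0
```

Run:
```python
from h import *
p=np.array([.548,.1055]);W=[]
for t in np.linspace(.17,np.pi/2,9):
    d=np.array([-np.cos(t),np.sin(t)]);n=np.array([np.sin(t),np.cos(t)])
    q=p+.055*d-n*(.007+.011*np.sin(t)+.0145*np.cos(t)); W.append((*q.round(4),.0765))
off(W)
```

```text
(np.float64(0.4899), np.float64(0.092), 0.0765) -> [ 0.0019  0.0172 -0.0027]
(np.float64(0.488), np.float64(0.1012), 0.0765) -> [ 0.0038  0.0264 -0.0027]
(np.float64(0.4878), np.float64(0.1111), 0.0765) -> [ 0.004   0.0363 -0.0027]
(np.float64(0.4896), np.float64(0.1214), 0.0765) -> [ 0.0022  0.0466 -0.0027]
(np.float64(0.4936), np.float64(0.1316), 0.0765) -> [-0.0018  0.0568 -0.0027]
(np.float64(0.4998), np.float64(0.1412), 0.0765) -> [-0.008   0.0664 -0.0027]
(np.float64(0.5082), np.float64(0.1495), 0.0765) -> [-0.0164  0.0747 -0.0028]
(np.float64(0.5184), np.float64(0.1561), 0.0765) -> [-0.0266  0.0813 -0.0028]
(np.float64(0.53), np.float64(0.1605), 0.0765) -> [-0.0382  0.0857 -0.0029]
yaw of tool x 179.96708247073323 pos [0.4918 0.0748 0.0738] F [-0.0842 -0.1387  0.4287] 6.3
```

Emit:
step_arm(
  motion=[
    {"offset": [0.002, 0.009, 0], "twist": 0},
    {"offset": [0.002, 0.017, 0], "twist": 0},
    {"offset": [0.004, 0.026, 0], "twist": 0},
    {"offset": [0.004, 0.036, 0], "twist": 0},
    {"offset": [0.002, 0.0465, 0], "twist": 0},
    {"offset": [-0.002, 0.057, 0], "twist": 0},
    {"offset": [-0.008, 0.066, 0], "twist": 0},
    {"offset": [-0.0165, 0.0745, 0], "twist": 0},
    {"offset": [-0.0265, 0.081, 0], "twist": 0},
    {"offset": [-0.034, 0.084, 0], "twist": 0},
  ],
)

```text
time: 7.3
eef_pos: [0.5268, 0.1597, 0.0759]
tcp_rot: [0.0, 1.0, 0.0, -0.001]
contact_force: [-3.7, -1.3, -0.0]
opening: 0.0
finger_force: 1.4
```

Emit:
step_arm(
  motion=[
    {"offset": [-0.003, 0, 0], "twist": 0},
    {"offset": [-0.005, 0, 0], "twist": 0},
  ],
)

```text
time: 7.5
eef_pos: [0.5295, 0.1599, 0.076]
tcp_rot: [0.001, 1.0, 0.001, -0.004]
contact_force: [-12.5, 2.8, 5.4]
opening: -0.001
finger_force: 5.8
```

Emit:
step_arm(
  motion=[
    {"offset": [-0.003, 0, 0], "twist": 0},
    {"offset": [-0.004, 0, 0], "twist": 0},
    {"offset": [-0.004, 0, 0], "twist": 0},
  ],
)

```text
time: 7.8
eef_pos: [0.5298, 0.16, 0.0759]
tcp_rot: [0.0, 1.0, 0.001, -0.009]
contact_force: [-18.5, 2.2, 10.9]
opening: -0.001
finger_force: 9.3
```

It's at the hard stop: position held at 0.530 as predicted while force rose. I'll back off, rise and look.

Emit:
step_arm(
  motion=[
    {"offset": [0.01, 0, 0], "twist": 0},
    {"offset": [0.025, 0, 0], "twist": 0},
    {"offset": [0.03, 0, -0.03], "twist": 0},
    {"offset": [0.03, 0, -0.07], "twist": 0},
    {"offset": [0.04, 0, -0.12], "twist": 0},
    {"offset": [0.06, 0, -0.16], "twist": 0},
    {"offset": [0.07, 0, -0.18], "twist": 0},
    {"offset": [0.07, 0, -0.18], "twist": 0},
  ],
)

```text
time: 8.6
eef_pos: [0.4681, 0.1595, 0.2622]
tcp_rot: [0.0, 1.0, 0.001, 0.006]
contact_force: [0.3, 0.5, -0.1]
opening: 0.001
finger_force: 0.0
```

Run:
```python
from h import *
off([])
a=ctrl.read_camera("scene")
cv2.imwrite("pics/p5.png",cv2.convertScaleAbs(cv2.resize(a[120:290,120:440],(800,425),interpolation=cv2.INTER_CUBIC),alpha=1.3))
```

```text
yaw of tool x 179.98428340632114 pos [0.4681 0.1595 0.2622] F [ 0.3129  0.5106 -0.1297] 8.6
```

View pics/p5.png

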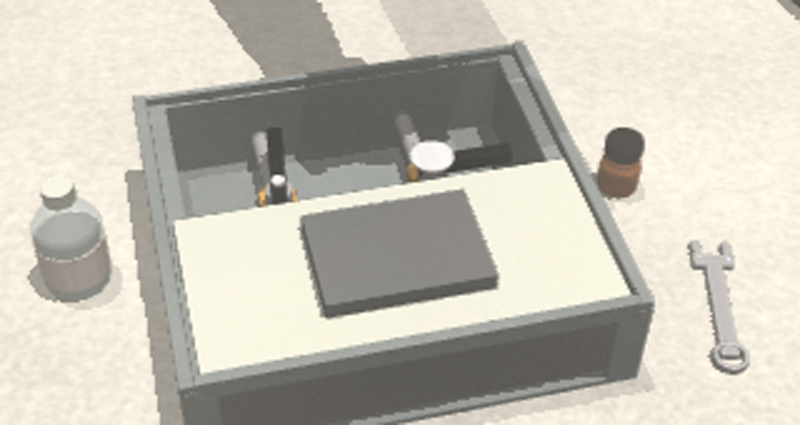

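The marked lever, from its disc at (432,156) to its tip at (510,152), now lies square across its pipe, parallel to the cover's near edge. The plain lever, the bottle, jar and wrench are unmoved, and the cover is at the stop.

```bash
python3 -c "
from plant import ctrl
print(ctrl.sign_off())"
```

```text
the job is handed in; nothing more can be done
None
```

The job is handed in: the cover is pushed back against the far stop and the marked valve is fully shut at its hard stop; the other valve, bottle, jar and wrench look undisturbed in the last picture.

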